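# Stack the desk parts trays in steps

## Robot

A 6-joint arm with a two-finger parallel gripper is mounted at the origin on the work surface. World frame = base frame: x ahead of the robot, y to its left, z up, the work surface at z = 0. Lengths are in m, angles in rad, forces in N, time in s.
With the tool pointing down it reaches from about 0.275 to 0.975 m from the base axis. Payload 8.4 kg.
Tool frame: the origin (TCP) lies at the very end of the fingers, on their centre line; the grasp point (between the pads) lies 19 mm behind it; z points along the fingers, y is the line along which they close (so a half turn about z gives the same grasp; the last joint's range is limited). The gripper opens to 92 mm and grips with 3 to 60 N. Pads are 20 mm wide; open, the fingers measure 128 mm over their backs; the gripper's body (75 mm by 189 mm) begins 69 mm behind the grasp point.
Start: joints at [1.111, 0.353, 1.633, -0, 1.155, -0.002], TCP at [0.276, 0.561, 0.215] pointing down, gripper open.
Joint ranges: [-2.63, 2.63], [-0.92, 2.1], [0.06, 2.66], [-1.3, 4.44], [0, 2.69], [-3.02, 3.02]. Speed limits (rad/s): [2.22, 2.22, 2.79, 3.14, 3.14, 3.14].

## Interface

Orientations are given as a unit quaternion [w, x, y, z].
In Python, from workcell import monitor, vision, manip gives the robot as it stands.
- The arm moves only by the tool apply_moves, never from a script. Its argument "commands" is a list of rows, each an object of numbers: "jaw": the finger opening in mm, from 0 to 91.9; "x", "y", "z": the shift along the tool's x, y, z normalised to -1 to 1, where 1 is 25 mm; "ax", "ay", "az": the turn, a rotation vector about the tool's x, y, z normalised to -1 to 1, where 1 is 6 degrees. A call has 1 to 12 rows; each row shifts and turns the commanded pose from where the row before left it, along the tool's axes as they then stand; what a row does not reach is not made up. A row lasts 1/10 s, in which the tool goes at most 50 mm and 8.59 degrees, less where a joint would pass 70% of its speed; a pose out of reach is approached as far as the arm can. A call with a number of a shift or a turn outside -1 to 1 is refused whole. A call with a gripper value outside its range is refused whole. The fingers move at their own pace and stop on an object; "grip_force" is the grip in N (left out, the last holds). Time passes only in rows, so rows that do not move let the fingers close. It gives the time, the measured TCP pose, the force, the opening and the grip force at its end, in the units of the state.
- monitor.state(): the state, without advancing time (a new reading comes with each control period).
- vision.snapshot(name): name is "side" or "top"; returns the picture (420x560x3 uint8, blue, green, red); there is no depth.
- vision.get_calibration(name): a dict with "fx", "fy", "cx", "cy" (pixels), "distortion" ([k1, k2, p1, p2, k3] as OpenCV has them; the pictures are not rectified), "world_from_camera" (4x4, takes a point from camera to world coordinates). Camera axes: x right, y down, z forward; pixel columns grow to the right and rows downward; lengths in m; the calibration is good to about 2 mm. A picture is of the moment at which its call begins. get_calibration takes no time and is no camera call.
- manip.close_job(): hands the job in; it is judged then, once.
The state is a dict: "t": time; "joint_pos": joint angles; "joint_velocities": joint speeds; "tau": joint torques, N m; "tcp_pos": TCP position; "eef_rot": TCP orientation; "force": force on the tool from outside, world axes, zero at the start; "wrist_torque": the same for the moment, N m; "grip_width": finger opening in m; "finger_force": force on a finger pad.
Only numpy, scipy, OpenCV 4.12 (cv2) and the standard library are available. Lean on these libraries where they do the work, as an engineer would, in place of code of your own. Each camera call takes 0.05 s, during which the arm holds its last target. There are 200 camera calls.

## Task

Stack the parts trays on the workshop desk in alternating steps so that every tray's small end pocket stays open: put the green tray on the grey base tray, then the orange tray on the green one. Each tray sits level on the rim below, turned half a turn from the tray under it, sides in line, with its back wall butted flush against the raised lip of the tray below. Set them down gently rather than dropping them, and leave the mug, the threaded stud and the stapler where they are.

Things in the scene. Friction and masses are not known exactly. Their poses are not given: they have to be found in the camera images.
- base_tray: Grey open parts tray screwed to the desk, pocket roughly to +y. All three trays are alike (mm): 164 long (x), 124 wide (y), sides and back wall (-x end) 42 high to the rim, walls 3, floor 4 thick. Origin: centre of underside; z up; +x to the pocket end. The pocket, x = 46 to 79, has a 24 high front wall and small stock in it (pencils here); a raised lip bounds it.
- green_tray: Green tray of the same shape and frame, steel bolts in its pocket, about 0.5 kg (varies). Loose on the desk, left or right of the base; its pocket points roughly to -y, as it must when stacked. Once stacked only its weight holds it: a push over about 3 N on its lip can slide it.
- orange_tray: Orange tray of the same shape and frame, brass nuts in its pocket, about 0.35 kg (varies). Loose on the desk on the side where the green one is not; its pocket points roughly to +y, as it must when stacked.
- base_tray_lip (a point): Top centre of the base tray's raised lip, on the face towards its back wall: x = 40, y = 0, z = 50 of its tray. The lip is a full-width cross wall, x = 40 to 46, 8 mm above the rim. A tray stacked with its back wall against it, half a turn round, has its origin at x = -42, y = 0, z = 42 of the tray below.
- green_tray_lip (a point): The same point on the green tray's lip (x = 40, y = 0, z = 50 of its tray); the orange tray's back wall butts against it.
- green_tray_grip (a point): Top of the green tray's white grip bar above its origin (x = 0, y = 0, z = 40), close to the centre of mass. The bar, 14 mm thick in y, lies on y = 0 from x = -79 to 40, from the floor up. Pinch it from above across y; the empty bay on each side is 52 wide, so open the fingers to about 45 only; keep the tips off the tray floor (z = 4).
- orange_tray_grip (a point): The same point and bar on the orange tray (x = 0, y = 0, z = 40 of its tray).
- green_tray_pocket (a point): Point in the green tray's pocket: x = 64, y = 0, z = 24 of its tray.
- orange_tray_pocket (a point): Point in the orange tray's pocket: x = 64, y = 0, z = 24 of its tray.
- mug: Bystander: cream mug, 82 mm across, 95 mm high, origin at the centre of its underside; beyond the trays, left.
- stud: Bystander: steel threaded stud with a nut, 130 mm long (x), 34 mm high at the nut, origin at the centre of its underside; beyond the trays, right.
- stapler: Bystander: blue and black stapler, 150 mm long (x), 36 mm wide, 60 mm high, origin at the centre of its underside; near the robot, left.
Mind the look-alikes: they are no part of the job. Of the things that look like the green_tray, take the one that is farthest to the robot's right at the start. Several things look just like the base_tray: the one meant starts nearest to the robot's base.

How it is judged:
On the way, in this order (a step that is already met when the one before it is completed fails the run):
1. the green tray sits on the base tray, turned half a turn, butted against its lip, and is let go (x of green_tray in the frame of base_tray between -0.047 and -0.038 m and y of green_tray in the frame of base_tray between -0.01 and 0.01 m and z of green_tray in the frame of base_tray between 0.039 and 0.045 m and angle between the x axis of green_tray and the x axis of base_tray, either way round below 0.07 rad and x of green_tray_pocket in the frame of base_tray below -0.08 m and angle between green_tray's own z axis and vertical below 0.04 rad and linear speed of green_tray below 0.01 m/s and contact force between the fingers and green_tray below 0.05 N), for 0.2 s.
2. the orange tray sits on the green tray, turned half a turn, butted against its lip, and is let go (x of orange_tray in the frame of green_tray between -0.047 and -0.038 m and y of orange_tray in the frame of green_tray between -0.01 and 0.01 m and z of orange_tray in the frame of green_tray between 0.039 and 0.045 m and angle between the x axis of orange_tray and the x axis of green_tray, either way round below 0.07 rad and x of orange_tray_pocket in the frame of green_tray below -0.08 m and angle between orange_tray's own z axis and vertical below 0.04 rad and linear speed of orange_tray below 0.01 m/s and contact force between the fingers and orange_tray below 0.05 N), for 0.2 s.
At the end, for the whole second after the job is handed in: The green tray rests level on the rim of the base tray and the orange tray on the rim of the green one, each turned half a turn from the one below (within 4 degrees), sides in line within 10 mm, back wall within 5 mm of the lip below, released and at rest (x of green_tray in the frame of base_tray between -0.047 and -0.038 m and y of green_tray in the frame of base_tray between -0.01 and 0.01 m and z of green_tray in the frame of base_tray between 0.039 and 0.045 m and angle between the x axis of green_tray and the x axis of base_tray, either way round below 0.07 rad and x of green_tray_pocket in the frame of base_tray below -0.08 m and angle between each of green_tray, orange_tray's own z axis and vertical below 0.04 rad and linear speed of each of green_tray, orange_tray below 0.01 m/s and x of orange_tray in the frame of green_tray between -0.047 and -0.038 m and y of orange_tray in the frame of green_tray between -0.01 and 0.01 m and z of orange_tray in the frame of green_tray between 0.039 and 0.045 m and angle between the x axis of orange_tray and the x axis of green_tray, either way round below 0.07 rad and x of orange_tray_pocket in the frame of green_tray below -0.08 m); the robot touches nothing.
It fails at once if a tray is let fall from more than about 13 mm (over 0.5 m/s, not held) ((contact force between the fingers and green_tray below 0.05 N and linear speed of green_tray above 0.5 m/s) or (contact force between the fingers and orange_tray below 0.05 N and linear speed of orange_tray above 0.5 m/s)).
It fails at once if a tray is slammed onto the one below (over 80 N) (contact force between green_tray and base_tray above 80 N or contact force between orange_tray and green_tray above 80 N).
It fails at once if the mug, the stud or the stapler is moved by more than 30 mm (distance of any of mug, stud, stapler from where it was at the start of the episode above 0.03 m).
It also fails if it takes over 61 s, if anything falls off the work surface, if the arm or the gripper's body presses on something with over 40 N, if the wrist force passes 120 N, or if a joint passes its speed limit or range.

## Working session

There is one attempt and no reset: what is moved stays moved. The work goes in short steps, Python scripts to look and compute and a tool call to move; the robot and the scene stay as the last step left them, time stands still between calls to the robot, and variables do not carry over. Pictures are saved under pics/ and viewed, at most 10 in all, crops included, and the job is handed in when it is done.

Besides the shell and the picture viewer there is one more tool, called by a JSON object that holds its "method" and its "body". apply_moves: Moves the arm, as the interface text tells. Its arguments: {"type":"object","properties":{"commands":{"type":"array"},"grip_force":{"type":"number"}},"required":["commands"]}

```bash
mkdir -p pics
python3 - <<'E'
from workcell import monitor, vision
import cv2,json,numpy as np
for n in("top","side"):
    cv2.imwrite(f"pics/{n}0.png",vision.snapshot(n))
    c=vision.get_calibration(n);print(n,c)
print(monitor.state())
E
```

```text
top {'fx': 419.8258048062469, 'fy': 419.8258048062469, 'cx': 283.6996249586298, 'cy': 207.70757788791337, 'distortion': array([-0.01351991,  0.        ,  0.        ,  0.        ,  0.        ]), 'world_from_camera': array([[-0.00631639, -0.99837609,  0.05661524,  0.44387891],
       [-0.99997792,  0.00618947, -0.00241682,  0.09998715],
       [ 0.00206248, -0.05662926, -0.99839315,  1.37034594],
       [ 0.        ,  0.        ,  0.        ,  1.        ]])}
side {'fx': 516.870652581477, 'fy': 516.870652581477, 'cx': 278.63538522515296, 'cy': 209.7242241333682, 'distortion': array([-0.19112734,  0.        ,  0.        ,  0.        ,  0.        ]), 'world_from_camera': array([[ 0.95189934, -0.22355523,  0.20954883,  0.13921828],
       [-0.30608631, -0.72523407,  0.61672256, -1.04184478],
       [ 0.01410039, -0.65119783, -0.75877702,  1.44039124],
       [ 0.        ,  0.        ,  0.        ,  1.        ]])}
{'t': 0.1, 'joint_pos': array([ 1.11064131e+00,  3.53550371e-01,  1.63407987e+00, -1.40738294e-05,
        1.15519772e+00, -2.42415875e-03]), 'joint_velocities': array([ 0.00126012, -0.00194375, -0.002737  , -0.00174563,  0.0007419 ,
       -0.00051794]), 'tau': array([ 6.11843898e-04, -5.94915819e+01, -3.34923899e+01,  6.99467934e-02,
        1.84820878e-02, -2.41045439e-05]), 'tcp_pos': array([0.27601059, 0.56024236, 0.21394798]), 'eef_rot': array([-1.35321984e-04,  2.26869868e-01,  9.73924885e-01, -6.02682590e-04]), 'force': array([-5.97327595e-04,  5.27434763e-01, -6.90680853e-01]), 'wrist_torque': array([-0.00238048, -0.0110116 , -0.05356472]), 'finger_force': 0.0, 'grip_width': 0.09172538505850382}
```

View pics/top0.png

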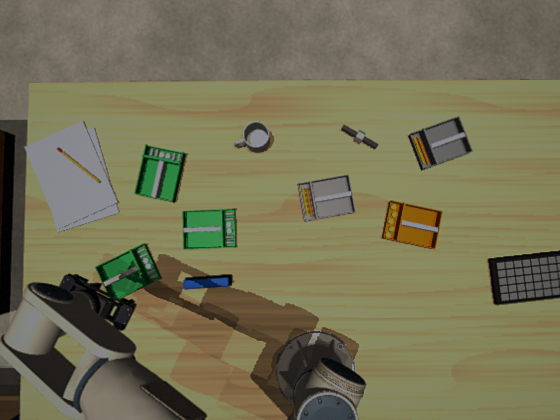

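View pics/side0.png

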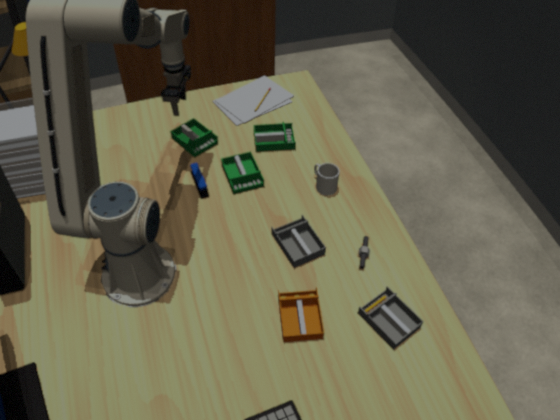

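Top view look-alikes: three green trays at px (160,174), (129,270) and (210,229). The last is farthest right and its pocket faces -y, so that is the one. There are two grey trays at (327,198) and (440,143); the first is nearest the base. The orange tray at (412,225) is the only one. Next, a close crop to check the choice.

Run:
```python
import cv2,numpy as np
t=cv2.imread("pics/top0.png");s=cv2.imread("pics/side0.png")
f=lambda im,u,v:cv2.resize(im[v-32:v+33,u-42:u+42],(266,206),interpolation=cv2.INTER_CUBIC)
a=np.vstack([np.hstack([f(t,210,229),f(t,327,198),f(t,412,225)]),np.hstack([f(s,242,172),f(s,298,242),f(s,300,315)])])
cv2.imwrite("pics/crop0.png",a)
for im,pts in((t,[(190,218),(310,210),(345,205),(420,240),(250,210),(330,225)]),):
    hsv=cv2.cvtColor(im,cv2.COLOR_BGR2HSV);print([hsv[v,u].tolist() for u,v in pts])
```

```text
[[67, 163, 138], [18, 246, 138], [12, 11, 119], [19, 237, 139], [25, 95, 140], [30, 81, 139]]
```

View pics/crop0.png

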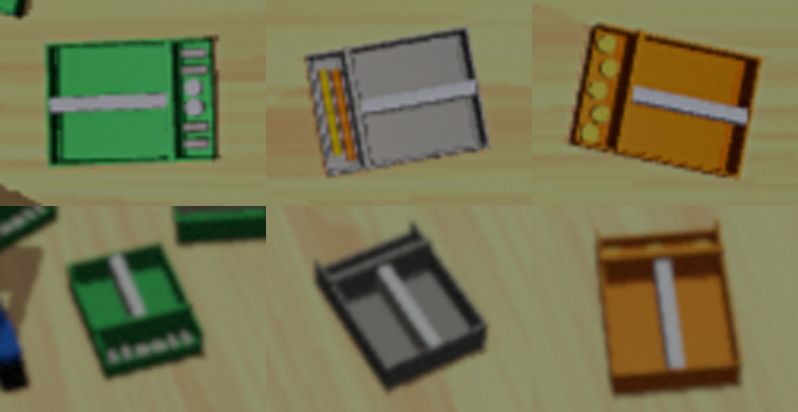

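The top crops show green (left) with its pocket to -y and bolts in it, grey base (centre) with pencils to +y, and orange (right) with brass nuts to +y. That confirms the choice. Now I'll fit the poses with the known shape in both cameras.

```bash
cat > h.py <<'E'
import cv2,numpy as np
from scipy.optimize import minimize
from workcell import monitor,vision
CAL={n:vision.get_calibration(n) for n in("top","side")}
def proj(n,P):
    c=CAL[n];T=np.linalg.inv(c["world_from_camera"]);K=np.array([[c["fx"],0,c["cx"]],[0,c["fy"],c["cy"]],[0,0,1]])
    return cv2.projectPoints(np.array(P,float).reshape(-1,3),cv2.Rodrigues(T[:3,:3])[0],T[:3,3],K,c["distortion"])[0].reshape(-1,2)
def ray(n,uv,z):
    c=CAL[n];K=np.array([[c["fx"],0,c["cx"]],[0,c["fy"],c["cy"]],[0,0,1]])
    d=np.append(cv2.undistortPoints(np.array([[uv]],float),K,c["distortion"])[0,0],1);W=c["world_from_camera"]
    d=W[:3,:3]@d;o=W[:3,3];return o+d*(z-o[2])/d[2]
BOX=np.array([[x,y,z] for x in(-.082,.082) for y in(-.062,.062) for z in(0,.042)]+[[x,y,.05] for x in(.04,.046) for y in(-.062,.062)])
def world(p,z,P):
    c,s=np.cos(p[2]),np.sin(p[2]);return np.array(P)@np.array([[c,s,0],[-s,c,0],[0,0,1]])+[p[0],p[1],z]
def mask(im,kind,uv,r=48):
    h=cv2.cvtColor(im,cv2.COLOR_BGR2HSV).astype(int);H,S,V=h[...,0],h[...,1],h[...,2]
    m={"green":(H>42)&(H<85)&(S>90),"orange":(H<22)&(S>150),"grey":(S<58)|(V<60)}[kind].astype(np.uint8)
    b=np.zeros_like(m);u,v=map(int,uv);b[v-r:v+r,u-r:u+r]=1;m=m*b
    m=cv2.morphologyEx(m,cv2.MORPH_CLOSE,np.ones((5,5)));m=cv2.morphologyEx(m,cv2.MORPH_OPEN,np.ones((3,3)))
    k,l,st,_=cv2.connectedComponentsWithStats(m);m=(l==1+np.argmax(st[1:,4])).astype(np.uint8)
    c=np.vstack(cv2.findContours(m,0,2)[0]);o=np.zeros_like(m);cv2.fillConvexPoly(o,cv2.convexHull(c),1);return o
def fit(masks,p0,z=0):
    F=6;big={n:cv2.resize(m,None,fx=F,fy=F,interpolation=0) for n,m in masks.items()}
    def cost(q):
        e=0
        for n,m in big.items():
            h=cv2.convexHull(((proj(n,world(q/[100,100,20],z,BOX))+.5)*F-.5).astype(np.float32))
            r=np.zeros_like(m);cv2.fillConvexPoly(r,np.round(h*16).astype(np.int32),1,shift=4);e+=(r!=m).sum()/F/F
        return e
    x=np.array(p0)*[100,100,20]
    for s in(1,.3):
        x=minimize(cost,x,method="Nelder-Mead",options=dict(initial_simplex=np.vstack([x,x+np.eye(3)*s*2]),xatol=.005,fatol=.05)).x
    return x/[100,100,20],cost(x)
E
python3 - <<'E'
from h import *
im={n:cv2.imread(f"pics/{n}0.png") for n in CAL}
for k,ut,us,yaw in(("green",(210,229),(242,172),-1.57),("grey",(327,198),(298,242),1.75),("orange",(412,225),(300,315),1.4)):
    m={"top":mask(im["top"],k,ut,40 if k!="green" else 32),"side":mask(im["side"],k,us,45 if k!="green" else 28)}
    p0=[*ray("top",ut,.04)[:2],yaw]
    for ns in(("top",),("side",),("top","side")):
        p,c=fit({n:m[n] for n in ns},p0);print(k,ns,p.round(4),c.round(1),[int(m[n].sum()) for n in ns])
for n,z,uv in(("top",.095,(257,135)),("top",.034,(360,137)),("top",.06,(208,282))):print(ray(n,uv,z))
E
```

```text
green ('top',) [ 0.4541  0.3377 -1.5515] 56.3 [2152]
green ('side',) [ 0.4549  0.3383 -1.5519] 60.9 [1247]
green ('top', 'side') [ 0.4541  0.3376 -1.551 ] 120.1 [2152, 1247]
grey ('top',) [ 0.5523 -0.0398  1.739 ] 68.4 [2132]
grey ('side',) [ 0.5529 -0.0417  1.7361] 121.5 [1684]
grey ('top', 'side') [ 0.5523 -0.04    1.7357] 190.9 [2132, 1684]
orange ('top',) [ 0.4636 -0.3147  1.3588] 59.6 [2220]
orange ('side',) [ 0.4634 -0.3151  1.3527] 169.4 [2032]
orange ('top', 'side') [ 0.4635 -0.3147  1.3579] 230.8 [2220, 2032]
[0.74055811 0.17755637 0.095     ]
[ 0.74637871 -0.15059353  0.034     ]
[0.28921572 0.33268043 0.06      ]
```

Add to h.py:
```python
def go(x,y,z,yaw):
    """remaining move: tool-axis shift in 25 mm units (from the present attitude) and az in 6 deg units"""
    from scipy.spatial.transform import Rotation as R
    s=monitor.state();q=s["eef_rot"];r=R.from_quat([q[1],q[2],q[3],q[0]]);M=r.as_matrix()
    d=M.T@(np.array([x,y,z])-s["tcp_pos"])/.025
    h=np.arctan2(M[1,0],M[0,0]);e=(h-yaw+np.pi/2)%np.pi-np.pi/2
    ax=np.cross(M[:,2],[0,0,-1]);tilt=M.T@ax
    print("t",s["t"],"tcp",s["tcp_pos"].round(4),"head",h.round(4),"shift",d.round(3),"az",(np.degrees(e)/6).round(3),"tilt",(np.degrees(tilt)/6).round(3),"F",s["force"].round(2),"w",round(s["grip_width"],4))
```

```text
(no output)
```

{"method": "apply_moves", "body": {"commands": [{"az":0.95,"jaw":45},{"az":0.95,"jaw":45},{"az":0.95,"jaw":45},{"az":0.95,"jaw":45},{"az":0.95,"jaw":45},{"az":0.95,"jaw":45},{"az":0.95,"jaw":45},{"az":0.95,"jaw":45},{"az":0.95,"jaw":45},{"az":0.95,"jaw":45},{"az":0.95,"jaw":45},{"jaw":45}], "grip_force": 40}}

```text
invalid input at $.commands[0]: expected keys jaw, x, y, z, ax, ay, az
```

```bash
python3 -c "
from h import *
go(.4541,.3377,.10,-1.551)"
```

```text
t 0.1 tcp [0.276  0.5602 0.2139] head 2.6839 shift [-10.324  -4.832   4.564] az 10.44 tilt [-0.012  0.    -0.   ] F [-0.    0.53 -0.69] w 0.0917
```

{"method": "apply_moves", "body": {"commands": [{"jaw":45,"x":0,"y":0,"z":0,"ax":0,"ay":0,"az":0.95},{"jaw":45,"x":0,"y":0,"z":0,"ax":0,"ay":0,"az":0.95},{"jaw":45,"x":0,"y":0,"z":0,"ax":0,"ay":0,"az":0.95},{"jaw":45,"x":0,"y":0,"z":0,"ax":0,"ay":0,"az":0.95},{"jaw":45,"x":0,"y":0,"z":0,"ax":0,"ay":0,"az":0.95},{"jaw":45,"x":0,"y":0,"z":0,"ax":0,"ay":0,"az":0.95},{"jaw":45,"x":0,"y":0,"z":0,"ax":0,"ay":0,"az":0.95},{"jaw":45,"x":0,"y":0,"z":0,"ax":0,"ay":0,"az":0.95},{"jaw":45,"x":0,"y":0,"z":0,"ax":0,"ay":0,"az":0.95},{"jaw":45,"x":0,"y":0,"z":0,"ax":0,"ay":0,"az":0.95},{"jaw":45,"x":0,"y":0,"z":0,"ax":0,"ay":0,"az":0.95},{"jaw":45,"x":0,"y":0,"z":0,"ax":0,"ay":0,"az":0}], "grip_force": 40}}

```text
t: 1.3
tcp_pos: [0.2761, 0.5604, 0.2142]
eef_rot: [0.0, 0.701, 0.713, -0.0]
force: [-0.7, 0.4, 0.6]
grip_width: 0.045
finger_force: 0.0
```

```bash
python3 -c "
from h import *
go(.4541,.3377,.10,-1.551)"
```

```text
t 1.3 tcp [0.2761 0.5604 0.2142] head 1.588 shift [-9.027  6.966  4.572] az -0.024 tilt [-0.003  0.006 -0.   ] F [-0.72  0.38  0.59] w 0.045
```

{"method": "apply_moves", "body": {"commands": [{"jaw":45,"x":-0.9,"y":0.7,"z":0.4,"ax":0,"ay":0,"az":0},{"jaw":45,"x":-0.9,"y":0.7,"z":0.4,"ax":0,"ay":0,"az":0},{"jaw":45,"x":-0.9,"y":0.7,"z":0.4,"ax":0,"ay":0,"az":0},{"jaw":45,"x":-0.9,"y":0.7,"z":0.4,"ax":0,"ay":0,"az":0},{"jaw":45,"x":-0.9,"y":0.7,"z":0.4,"ax":0,"ay":0,"az":0},{"jaw":45,"x":-0.9,"y":0.7,"z":0.5,"ax":0,"ay":0,"az":0},{"jaw":45,"x":-0.9,"y":0.7,"z":0.5,"ax":0,"ay":0,"az":0},{"jaw":45,"x":-0.9,"y":0.7,"z":0.5,"ax":0,"ay":0,"az":0},{"jaw":45,"x":-0.9,"y":0.7,"z":0.5,"ax":0,"ay":0,"az":0},{"jaw":45,"x":-0.9,"y":0.7,"z":0.5,"ax":0,"ay":0,"az":0},{"jaw":45,"x":0,"y":0,"z":0,"ax":0,"ay":0,"az":0},{"jaw":45,"x":0,"y":0,"z":0,"ax":0,"ay":0,"az":0}]}}

```text
t: 2.5
tcp_pos: [0.4554, 0.3386, 0.1018]
eef_rot: [-0.0, 0.7, 0.714, -0.0]
force: [-1.0, -0.1, -0.5]
grip_width: 0.0453
finger_force: 0.0
```

```bash
python3 -c "
from h import *
go(.4541,.3377,.012,-1.551)"
```

```text
t 2.5 tcp [0.4554 0.3386 0.1018] head 1.5898 shift [-0.035 -0.049  3.594] az -0.007 tilt [-0.008  0.003  0.   ] F [-1.04 -0.05 -0.52] w 0.0453
```

{"method": "apply_moves", "body": {"commands": [{"jaw":45,"x":0,"y":0,"z":0.8,"ax":0,"ay":0,"az":0},{"jaw":45,"x":0,"y":-0.05,"z":0.8,"ax":0,"ay":0,"az":0},{"jaw":45,"x":0,"y":0,"z":0.8,"ax":0,"ay":0,"az":0},{"jaw":45,"x":0,"y":0,"z":0.8,"ax":0,"ay":0,"az":0},{"jaw":45,"x":0,"y":0,"z":0.4,"ax":0,"ay":0,"az":0},{"jaw":45,"x":0,"y":0,"z":0,"ax":0,"ay":0,"az":0},{"jaw":45,"x":0,"y":0,"z":0,"ax":0,"ay":0,"az":0}]}}

```text
t: 3.2
tcp_pos: [0.4543, 0.3397, 0.0127]
eef_rot: [0.0, 0.7, 0.714, 0.0]
force: [0.2, -0.3, -0.9]
grip_width: 0.0453
finger_force: 0.0
```

Run:
```python
from h import *
go(.4541,.3377,.012,-1.551)
t=vision.snapshot("top");s=vision.snapshot("side")
f=lambda im,u,v:cv2.resize(im[v-48:v+48,u-64:u+64],(400,300),interpolation=cv2.INTER_CUBIC)
cv2.imwrite("pics/grip.png",np.hstack([f(t,210,229),f(s,242,172)]))
```

```text
t 3.2 tcp [0.4543 0.3397 0.0127] head 1.5904 shift [-0.078 -0.008  0.03 ] az -0.002 tilt [ 0.005 -0.004 -0.   ] F [ 0.24 -0.28 -0.87] w 0.0453
```

View pics/grip.png

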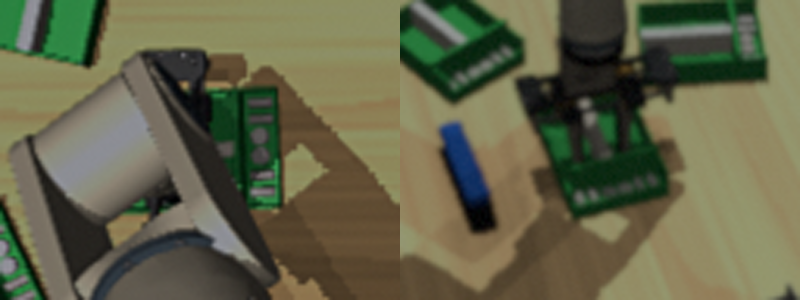

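The side crop shows the fingers on either side of the white bar at about (592,125), in the bays. Closing and lifting.

{"method": "apply_moves", "body": {"commands": [{"jaw":8,"x":0,"y":0,"z":0,"ax":0,"ay":0,"az":0},{"jaw":8,"x":0,"y":0,"z":0,"ax":0,"ay":0,"az":0},{"jaw":8,"x":0,"y":0,"z":0,"ax":0,"ay":0,"az":0},{"jaw":8,"x":0,"y":0,"z":0,"ax":0,"ay":0,"az":0},{"jaw":8,"x":0,"y":0,"z":0,"ax":0,"ay":0,"az":0},{"jaw":8,"x":0,"y":0,"z":0,"ax":0,"ay":0,"az":0}], "grip_force": 45}}

```text
t: 3.9
tcp_pos: [0.4544, 0.339, 0.0123]
eef_rot: [0.0, 0.7, 0.714, 0.0]
force: [1.5, 0.4, 3.0]
grip_width: 0.0139
finger_force: 45.0
```

{"method": "apply_moves", "body": {"commands": [{"jaw":8,"x":0,"y":0,"z":-0.3,"ax":0,"ay":0,"az":0},{"jaw":8,"x":0,"y":0,"z":-0.5,"ax":0,"ay":0,"az":0},{"jaw":8,"x":0,"y":0,"z":-0.6,"ax":0,"ay":0,"az":0},{"jaw":8,"x":0,"y":0,"z":-0.6,"ax":0,"ay":0,"az":0},{"jaw":8,"x":0,"y":0,"z":-0.6,"ax":0,"ay":0,"az":0},{"jaw":8,"x":0,"y":0,"z":-0.6,"ax":0,"ay":0,"az":-0.4},{"jaw":8,"x":0,"y":0,"z":-0.6,"ax":0,"ay":0,"az":-0.5},{"jaw":8,"x":0,"y":0,"z":-0.2,"ax":0,"ay":0,"az":-0.5},{"jaw":8,"x":0,"y":0,"z":0,"ax":0,"ay":0,"az":0},{"jaw":8,"x":0,"y":0,"z":0,"ax":0,"ay":0,"az":0}]}}

```text
t: 4.9
tcp_pos: [0.4541, 0.3389, 0.1126]
eef_rot: [0.0, 0.647, 0.763, 0.0]
force: [0.4, -1.0, -5.7]
grip_width: 0.0136
finger_force: 45.0
```

Run:
```python
from h import *
# green target: 10 mm back from the lip; TCP sits at tray x=-0.002, tray yaw -1.4036
b=np.array([.5525,-.0403]);yb=1.738;ub=np.array([np.cos(yb),np.sin(yb)])
p=b+ub*(-.042-.008+.002)
go(*p,.11,yb)
```

```text
t 4.9 tcp [0.4541 0.3389 0.1126] head 1.7346 shift [-17.528   1.417   0.101] az -0.033 tilt [ 0.004 -0.002  0.   ] F [ 0.42 -0.96 -5.74] w 0.0136
```

{"method": "apply_moves", "body": {"commands": [{"jaw":8,"x":-0.4,"y":0.1,"z":0,"ax":0,"ay":0,"az":0},{"jaw":8,"x":-0.7,"y":0.1,"z":0,"ax":0,"ay":0,"az":0},{"jaw":8,"x":-0.9,"y":0.1,"z":0,"ax":0,"ay":0,"az":0},{"jaw":8,"x":-0.9,"y":0.1,"z":0,"ax":0,"ay":0,"az":0},{"jaw":8,"x":-0.9,"y":0.1,"z":0,"ax":0,"ay":0,"az":0},{"jaw":8,"x":-0.9,"y":0.1,"z":0,"ax":0,"ay":0,"az":0},{"jaw":8,"x":-0.9,"y":0.1,"z":0,"ax":0,"ay":0,"az":0},{"jaw":8,"x":-0.9,"y":0.1,"z":0,"ax":0,"ay":0,"az":0},{"jaw":8,"x":-0.9,"y":0.1,"z":0,"ax":0,"ay":0,"az":0},{"jaw":8,"x":-0.9,"y":0.1,"z":0,"ax":0,"ay":0,"az":0},{"jaw":8,"x":-0.9,"y":0.1,"z":0,"ax":0,"ay":0,"az":0},{"jaw":8,"x":-0.9,"y":0.1,"z":0,"ax":0,"ay":0,"az":0}]}}

```text
t: 6.1
tcp_pos: [0.525, 0.0931, 0.1116]
eef_rot: [-0.0, 0.647, 0.763, -0.0]
force: [0.0, 0.4, -4.7]
grip_width: 0.0137
finger_force: 45.0
```

{"method": "apply_moves", "body": {"commands": [{"jaw":8,"x":-0.9,"y":0.1,"z":0,"ax":0,"ay":0,"az":0},{"jaw":8,"x":-0.9,"y":0.1,"z":0,"ax":0,"ay":0,"az":0},{"jaw":8,"x":-0.9,"y":0,"z":0,"ax":0,"ay":0,"az":0},{"jaw":8,"x":-0.9,"y":0,"z":0,"ax":0,"ay":0,"az":0},{"jaw":8,"x":-0.9,"y":0,"z":0,"ax":0,"ay":0,"az":0},{"jaw":8,"x":-0.9,"y":0,"z":0,"ax":0,"ay":0,"az":0},{"jaw":8,"x":-0.7,"y":0,"z":0,"ax":0,"ay":0,"az":0},{"jaw":8,"x":-0.4,"y":0,"z":0,"ax":0,"ay":0,"az":0},{"jaw":8,"x":-0.1,"y":0,"z":0,"ax":0,"ay":0,"az":0},{"jaw":8,"x":0,"y":0,"z":0,"ax":0,"ay":0,"az":0},{"jaw":8,"x":0,"y":0,"z":0,"ax":0,"ay":0,"az":0},{"jaw":8,"x":0,"y":0,"z":0,"ax":0,"ay":0,"az":0}]}}

```text
t: 7.3
tcp_pos: [0.5572, -0.0664, 0.112]
eef_rot: [-0.0, 0.646, 0.763, -0.0]
force: [-0.2, -0.5, -5.7]
grip_width: 0.0137
finger_force: 45.0
```

Run:
```python
from h import *
b=np.array([.5525,-.0403]);yb=1.738;ub=np.array([np.cos(yb),np.sin(yb)])
p=b+ub*(-.042-.008+.002)
go(*p,.058,yb)
t=vision.snapshot("top");s=vision.snapshot("side")
f=lambda im,u,v:cv2.resize(im[v-48:v+48,u-64:u+64],(400,300),interpolation=cv2.INTER_CUBIC)
cv2.imwrite("pics/over.png",np.hstack([f(t,327,198),f(s,298,242)]))
```

```text
t 7.3 tcp [ 0.5572 -0.0664  0.112 ] head 1.7368 shift [-0.86  -0.01   2.161] az -0.012 tilt [-0.002 -0.002 -0.   ] F [-0.24 -0.54 -5.69] w 0.0137
```

View pics/over.png

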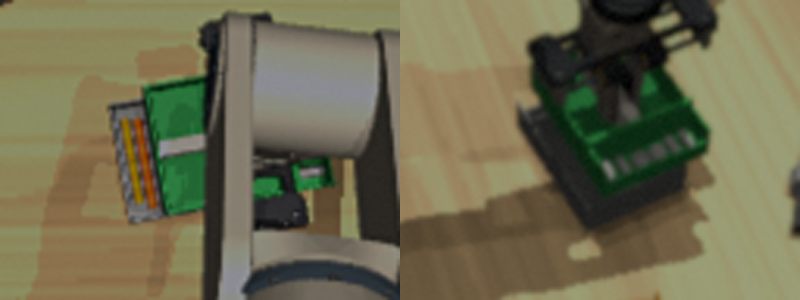

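The top crop shows green lying in line over the base, clear of the pencil pocket at (135,165). The side crop shows it level. Backing off to about 8 mm from the lip, then lowering to about 4 mm above the rim.

{"method": "apply_moves", "body": {"commands": [{"jaw":8,"x":-0.4,"y":0,"z":0,"ax":0,"ay":0,"az":0},{"jaw":8,"x":-0.45,"y":0,"z":0.2,"ax":0,"ay":0,"az":0},{"jaw":8,"x":0,"y":0,"z":0.5,"ax":0,"ay":0,"az":0},{"jaw":8,"x":0,"y":0,"z":0.5,"ax":0,"ay":0,"az":0},{"jaw":8,"x":0,"y":0,"z":0.4,"ax":0,"ay":0,"az":0},{"jaw":8,"x":0,"y":0,"z":0.3,"ax":0,"ay":0,"az":0},{"jaw":8,"x":0,"y":0,"z":0.2,"ax":0,"ay":0,"az":0},{"jaw":8,"x":0,"y":0,"z":0,"ax":0,"ay":0,"az":0},{"jaw":8,"x":0,"y":0,"z":0,"ax":0,"ay":0,"az":0},{"jaw":8,"x":0,"y":0,"z":0,"ax":0,"ay":0,"az":0}]}}

```text
t: 8.4
tcp_pos: [0.5613, -0.0881, 0.0601]
eef_rot: [0.0, 0.646, 0.763, 0.0]
force: [-0.2, 0.3, -6.4]
grip_width: 0.0138
finger_force: 45.0
```

Run:
```python
from h import *
b=np.array([.5525,-.0403]);yb=1.738;ub=np.array([np.cos(yb),np.sin(yb)])
go(*(b+ub*(-.042+.002)),.0543,yb)
```

```text
t 8.4 tcp [ 0.5613 -0.0881  0.0601] head 1.7362 shift [ 0.344 -0.031  0.231] az -0.017 tilt [0.009 0.003 0.   ] F [-0.23  0.29 -6.43] w 0.0138
```

{"method": "apply_moves", "body": {"commands": [{"jaw":8,"x":0.1,"y":0,"z":0.08,"ax":0,"ay":0,"az":0},{"jaw":8,"x":0.12,"y":0,"z":0,"ax":0,"ay":0,"az":0},{"jaw":8,"x":0.04,"y":0,"z":0,"ax":0,"ay":0,"az":0},{"jaw":8,"x":0,"y":0,"z":0,"ax":0,"ay":0,"az":0},{"jaw":8,"x":0,"y":0,"z":0,"ax":0,"ay":0,"az":0}]}}

```text
t: 8.9
tcp_pos: [0.5599, -0.0816, 0.0577]
eef_rot: [0.0, 0.646, 0.763, 0.0]
force: [0.1, -0.2, -5.3]
grip_width: 0.0136
finger_force: 45.0
```

{"method": "apply_moves", "body": {"commands": [{"jaw":8,"x":0.04,"y":0,"z":0,"ax":0,"ay":0,"az":0},{"jaw":8,"x":0,"y":0,"z":0,"ax":0,"ay":0,"az":0}]}}

```text
t: 9.1
tcp_pos: [0.5596, -0.0806, 0.0576]
eef_rot: [-0.0, 0.646, 0.763, -0.0]
force: [0.3, 0.1, -4.6]
grip_width: 0.0138
finger_force: 45.0
```

{"method": "apply_moves", "body": {"commands": [{"jaw":8,"x":0.04,"y":0,"z":0,"ax":0,"ay":0,"az":0},{"jaw":8,"x":0,"y":0,"z":0,"ax":0,"ay":0,"az":0}]}}

```text
t: 9.3
tcp_pos: [0.5594, -0.0796, 0.0576]
eef_rot: [-0.0, 0.646, 0.763, 0.0]
force: [0.1, -0.4, -6.7]
grip_width: 0.0139
finger_force: 45.0
```

{"method": "apply_moves", "body": {"commands": [{"jaw":8,"x":0.04,"y":0,"z":0,"ax":0,"ay":0,"az":0},{"jaw":8,"x":0,"y":0,"z":0,"ax":0,"ay":0,"az":0}]}}

```text
t: 9.5
tcp_pos: [0.5594, -0.0788, 0.0577]
eef_rot: [0.0, 0.646, 0.763, 0.0]
force: [0.4, -0.8, -5.3]
grip_width: 0.0136
finger_force: 45.0
```

{"method": "apply_moves", "body": {"commands": [{"jaw":8,"x":0.04,"y":0,"z":0,"ax":0,"ay":0,"az":0},{"jaw":8,"x":0,"y":0,"z":0,"ax":0,"ay":0,"az":0}]}}

```text
t: 9.7
tcp_pos: [0.5596, -0.0785, 0.0578]
eef_rot: [0.001, 0.646, 0.763, -0.0]
force: [0.8, -4.3, -5.7]
grip_width: 0.0139
finger_force: 45.0
```

{"method": "apply_moves", "body": {"commands": [{"jaw":8,"x":-0.04,"y":0,"z":0,"ax":0,"ay":0,"az":0},{"jaw":8,"x":0,"y":0,"z":0.05,"ax":0,"ay":0,"az":0},{"jaw":8,"x":0,"y":0,"z":0.05,"ax":0,"ay":0,"az":0},{"jaw":8,"x":0,"y":0,"z":0,"ax":0,"ay":0,"az":0}]}}

```text
t: 10.1
tcp_pos: [0.5593, -0.0787, 0.0549]
eef_rot: [-0.0, 0.646, 0.763, -0.0]
force: [0.7, -1.9, -4.8]
grip_width: 0.0139
finger_force: 45.0
```

{"method": "apply_moves", "body": {"commands": [{"jaw":8,"x":0,"y":0,"z":0.03,"ax":0,"ay":0,"az":0},{"jaw":8,"x":0,"y":0,"z":0,"ax":0,"ay":0,"az":0}]}}

```text
t: 10.3
tcp_pos: [0.5594, -0.0787, 0.0543]
eef_rot: [0.0, 0.646, 0.763, 0.0]
force: [0.8, -2.1, -5.9]
grip_width: 0.0137
finger_force: 45.0
```

{"method": "apply_moves", "body": {"commands": [{"jaw":8,"x":0,"y":0,"z":0.02,"ax":0,"ay":0,"az":0},{"jaw":8,"x":0,"y":0,"z":0,"ax":0,"ay":0,"az":0}]}}

```text
t: 10.5
tcp_pos: [0.5594, -0.0787, 0.0543]
eef_rot: [0.0, 0.646, 0.763, 0.0]
force: [-1.3, -1.0, 3.2]
grip_width: 0.0136
finger_force: 45.0
```

Rim contact came at the expected height, with the back wall against the lip. Releasing gently and rising.

{"method": "apply_moves", "body": {"commands": [{"jaw":20,"x":0,"y":0,"z":0,"ax":0,"ay":0,"az":0},{"jaw":45,"x":0,"y":0,"z":0,"ax":0,"ay":0,"az":0},{"jaw":45,"x":0,"y":0,"z":0,"ax":0,"ay":0,"az":0},{"jaw":45,"x":0,"y":0,"z":0,"ax":0,"ay":0,"az":0},{"jaw":45,"x":0,"y":0,"z":-0.4,"ax":0,"ay":0,"az":0},{"jaw":45,"x":0,"y":0,"z":-0.8,"ax":0,"ay":0,"az":0},{"jaw":45,"x":0,"y":0,"z":-0.9,"ax":0,"ay":0,"az":0},{"jaw":45,"x":0,"y":0,"z":-0.9,"ax":0,"ay":0,"az":0},{"jaw":45,"x":0,"y":0,"z":-0.9,"ax":0,"ay":0,"az":0},{"jaw":45,"x":0,"y":0,"z":-0.6,"ax":0,"ay":0,"az":0},{"jaw":45,"x":0,"y":0,"z":0,"ax":0,"ay":0,"az":0}]}}

```text
t: 11.6
tcp_pos: [0.5609, -0.0789, 0.1692]
eef_rot: [0.002, 0.646, 0.763, 0.001]
force: [0.1, -0.0, -1.2]
grip_width: 0.0452
finger_force: 0.0
```

Run:
```python
from h import *
go(.4636,-.3147,.10,1.3588)
```

```text
t 11.6 tcp [ 0.5609 -0.0789  0.1692] head 1.736 shift [-8.659 -5.401  2.755] az 3.602 tilt [ 0.042  0.013 -0.   ] F [ 0.1  -0.03 -1.24] w 0.0452
```

{"method": "apply_moves", "body": {"commands": [{"jaw":45,"x":-0.5,"y":-0.3,"z":0,"ax":0,"ay":0,"az":0},{"jaw":45,"x":-0.9,"y":-0.6,"z":0,"ax":0,"ay":0,"az":0},{"jaw":45,"x":-0.9,"y":-0.6,"z":0,"ax":0,"ay":0,"az":0},{"jaw":45,"x":-0.9,"y":-0.6,"z":0,"ax":0,"ay":0,"az":0},{"jaw":45,"x":-0.9,"y":-0.6,"z":0,"ax":0,"ay":0,"az":0},{"jaw":45,"x":-0.9,"y":-0.6,"z":0,"ax":0,"ay":0,"az":0},{"jaw":45,"x":-0.9,"y":-0.6,"z":0.2,"ax":0,"ay":0,"az":0},{"jaw":45,"x":-0.9,"y":-0.5,"z":0.4,"ax":0,"ay":0,"az":0},{"jaw":45,"x":-0.9,"y":-0.5,"z":0.5,"ax":0,"ay":0,"az":0},{"jaw":45,"x":-0.96,"y":-0.5,"z":0.5,"ax":0,"ay":0,"az":0}]}}

```text
t: 12.6
tcp_pos: [0.4599, -0.3156, 0.1248]
eef_rot: [-0.001, 0.646, 0.763, -0.0]
force: [1.3, -0.5, -0.3]
grip_width: 0.0453
finger_force: 0.0
```

{"method": "apply_moves", "body": {"commands": [{"jaw":45,"x":0,"y":0,"z":0.5,"ax":0,"ay":0,"az":0.9},{"jaw":45,"x":0,"y":0,"z":0.5,"ax":0,"ay":0,"az":0.9},{"jaw":45,"x":0,"y":0,"z":0.15,"ax":0,"ay":0,"az":0.9},{"jaw":45,"x":0,"y":0,"z":0,"ax":0,"ay":0,"az":0.9},{"jaw":45,"x":0,"y":0,"z":0,"ax":0,"ay":0,"az":0},{"jaw":45,"x":0,"y":0,"z":0,"ax":0,"ay":0,"az":0}]}}

```text
t: 13.2
tcp_pos: [0.4609, -0.3146, 0.0969]
eef_rot: [-0.001, 0.777, 0.629, -0.0]
force: [0.4, -0.2, 0.0]
grip_width: 0.045
finger_force: 0.0
```

Run:
```python
from h import *
go(.4636,-.3147,.012,1.3588)
im={n:vision.snapshot(n) for n in CAL}
for n in im: cv2.imwrite(f"pics/{n}1.png",im[n])
ct=proj("top",[.5595,-.08,.07])[0];cs=proj("side",[.5595,-.08,.07])[0];print(ct,cs)
m={"top":mask(im["top"],"green",ct,40),"side":mask(im["side"],"green",cs,45)}
for ns in(("top",),("side",),("top","side")):
    p,c=fit({n:m[n] for n in ns},[.5595,-.08,-1.4036],.042);d=p[:2]-[.5525,-.0403];yb=1.738
    print(ns,p.round(4),round(c,1),"in base frame",(d@[np.cos(yb),np.sin(yb)]).round(4),(d@[-np.sin(yb),np.cos(yb)]).round(4))
f=lambda im,u,v:cv2.resize(im[v-48:v+48,u-64:u+64],(400,300),interpolation=cv2.INTER_CUBIC)
cv2.imwrite("pics/placed1.png",np.vstack([np.hstack([f(im["top"],327,198),f(im["side"],298,242)]),np.hstack([f(im["top"],412,225),f(im["side"],300,315)])]))
```

```text
t 13.2 tcp [ 0.4609 -0.3146  0.0969] head 1.3616 shift [0.017 0.112 3.395] az 0.026 tilt [-0.012 -0.004  0.   ] F [ 0.37 -0.2   0.03] w 0.045
[340.47826945 193.90940543] [304.53387204 239.98487   ]
('top',) [ 0.56   -0.08   -1.4157] 97.2 in base frame -0.0404 -0.0008
('side',) [ 0.6354 -0.0811 -1.9982] 1514.5 in base frame -0.0541 -0.0749
('top', 'side') [ 0.5604 -0.08   -1.4142] 1806.6 in base frame -0.0404 -0.0012
```

View pics/placed1.png

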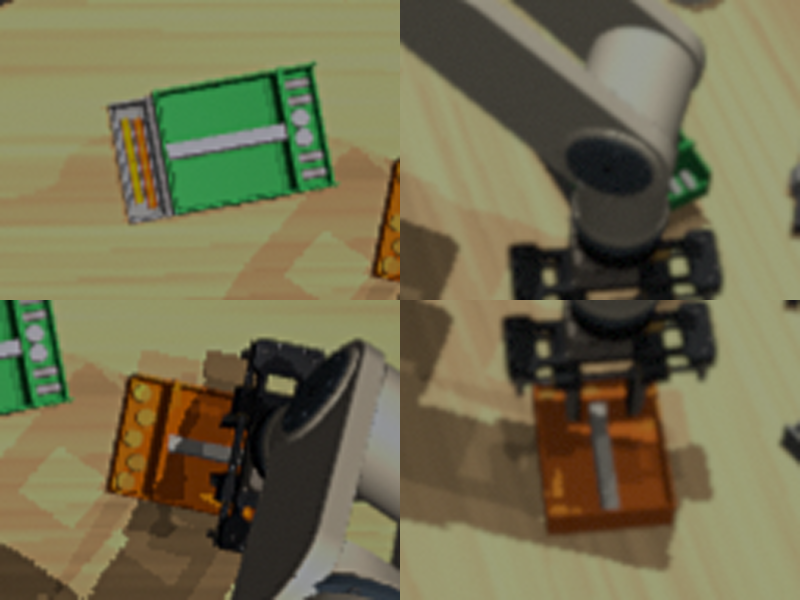

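Top left: green is seated in line on the base, wall to lip at about (155,155), pencil pocket open. The fit gives x -40 mm and y -1 mm in the base frame. Bottom: the open fingers are above the orange tray, straddling the bar at about (600,410). Going down to grip.

{"method": "apply_moves", "body": {"commands": [{"jaw":45,"x":0,"y":0.1,"z":0.7,"ax":0,"ay":0,"az":0.03},{"jaw":45,"x":0,"y":0,"z":0.8,"ax":0,"ay":0,"az":0},{"jaw":45,"x":0,"y":0,"z":0.8,"ax":0,"ay":0,"az":0},{"jaw":45,"x":0,"y":0,"z":0.7,"ax":0,"ay":0,"az":0},{"jaw":45,"x":0,"y":0,"z":0.4,"ax":0,"ay":0,"az":0},{"jaw":45,"x":0,"y":0,"z":0,"ax":0,"ay":0,"az":0},{"jaw":45,"x":0,"y":0,"z":0,"ax":0,"ay":0,"az":0},{"jaw":45,"x":0,"y":0,"z":0,"ax":0,"ay":0,"az":0}]}}

```text
t: 14.1
tcp_pos: [0.4648, -0.3154, 0.0135]
eef_rot: [0.001, 0.779, 0.627, 0.0]
force: [0.1, 0.2, 0.7]
grip_width: 0.0451
finger_force: 0.0
```

Run:
```python
from h import *
go(.4636,-.3147,.012,1.3588)
```

```text
t 14.1 tcp [ 0.4648 -0.3154  0.0135] head 1.3564 shift [ 0.017 -0.053  0.059] az -0.023 tilt [0.013 0.005 0.   ] F [0.06 0.23 0.65] w 0.0451
```

{"method": "apply_moves", "body": {"commands": [{"jaw":8,"x":0,"y":-0.04,"z":0.04,"ax":0,"ay":0,"az":0},{"jaw":8,"x":0,"y":0,"z":0,"ax":0,"ay":0,"az":0},{"jaw":8,"x":0,"y":0,"z":0,"ax":0,"ay":0,"az":0},{"jaw":8,"x":0,"y":0,"z":0,"ax":0,"ay":0,"az":0},{"jaw":8,"x":0,"y":0,"z":0,"ax":0,"ay":0,"az":0},{"jaw":8,"x":0,"y":0,"z":0,"ax":0,"ay":0,"az":0},{"jaw":8,"x":0,"y":0,"z":0,"ax":0,"ay":0,"az":0}]}}

```text
t: 14.8
tcp_pos: [0.4634, -0.3149, 0.0118]
eef_rot: [0.0, 0.779, 0.627, 0.0]
force: [-0.4, 0.5, 4.1]
grip_width: 0.0139
finger_force: 45.0
```

Run:
```python
from h import *
go(.4636,-.3147,.012,1.3588)
```

```text
t 14.8 tcp [ 0.4634 -0.3149  0.0118] head 1.3559 shift [ 0.01   0.005 -0.009] az -0.027 tilt [ 0.004  0.001 -0.   ] F [-0.38  0.52  4.06] w 0.0139
```

{"method": "apply_moves", "body": {"commands": [{"jaw":8,"x":0,"y":0,"z":-0.3,"ax":0,"ay":0,"az":0},{"jaw":8,"x":0,"y":0,"z":-0.6,"ax":0,"ay":0,"az":0},{"jaw":8,"x":0,"y":0,"z":-0.8,"ax":0,"ay":0,"az":0},{"jaw":8,"x":0,"y":0,"z":-0.8,"ax":0,"ay":0,"az":0},{"jaw":8,"x":0,"y":0,"z":-0.8,"ax":0,"ay":0,"az":-0.6},{"jaw":8,"x":0,"y":0,"z":-0.8,"ax":0,"ay":0,"az":-0.8},{"jaw":8,"x":0,"y":0,"z":-0.8,"ax":0,"ay":0,"az":-0.8},{"jaw":8,"x":0,"y":0,"z":-0.6,"ax":0,"ay":0,"az":-0.8},{"jaw":8,"x":0,"y":0,"z":-0.3,"ax":0,"ay":0,"az":-0.6},{"jaw":8,"x":0,"y":0,"z":0,"ax":0,"ay":0,"az":0},{"jaw":8,"x":0,"y":0,"z":0,"ax":0,"ay":0,"az":0}]}}

```text
t: 15.9
tcp_pos: [0.463, -0.3146, 0.157]
eef_rot: [0.0, 0.648, 0.761, 0.0]
force: [-0.6, 0.7, -3.1]
grip_width: 0.0138
finger_force: 45.0
```

Run:
```python
from h import *
yg=1.735;u=np.array([np.cos(yg),np.sin(yg)])
# flush target = green - (-u)*.. : green x axis = -u, so orange origin = green + .042u; approach 8 mm beyond (+u)
go(*(np.array([.560,-.080])+.050*u),.16,yg)
```

```text
t 15.9 tcp [ 0.463  -0.3146  0.157 ] head 1.731 shift [10.646  5.318 -0.122] az -0.038 tilt [ 0.002  0.001 -0.   ] F [-0.57  0.72 -3.05] w 0.0138
```

{"method": "apply_moves", "body": {"commands": [{"jaw":8,"x":0.4,"y":0.2,"z":0,"ax":0,"ay":0,"az":0},{"jaw":8,"x":0.8,"y":0.4,"z":0,"ax":0,"ay":0,"az":0},{"jaw":8,"x":1,"y":0.5,"z":0,"ax":0,"ay":0,"az":0},{"jaw":8,"x":1,"y":0.5,"z":0,"ax":0,"ay":0,"az":0},{"jaw":8,"x":1,"y":0.5,"z":0,"ax":0,"ay":0,"az":0},{"jaw":8,"x":1,"y":0.5,"z":0,"ax":0,"ay":0,"az":0},{"jaw":8,"x":1,"y":0.5,"z":0,"ax":0,"ay":0,"az":0},{"jaw":8,"x":1,"y":0.5,"z":0,"ax":0,"ay":0,"az":0},{"jaw":8,"x":1,"y":0.5,"z":0,"ax":0,"ay":0,"az":0},{"jaw":8,"x":1,"y":0.5,"z":0,"ax":0,"ay":0,"az":0},{"jaw":8,"x":0.9,"y":0.4,"z":0,"ax":0,"ay":0,"az":0},{"jaw":8,"x":0.5,"y":0.3,"z":0,"ax":0,"ay":0,"az":0}]}}

```text
t: 17.1
tcp_pos: [0.5508, -0.0296, 0.156]
eef_rot: [-0.001, 0.647, 0.762, -0.0]
force: [-0.0, 1.2, -3.1]
grip_width: 0.0137
finger_force: 45.0
```

{"method": "apply_moves", "body": {"commands": [{"jaw":8,"x":0,"y":0,"z":0,"ax":0,"ay":0,"az":0},{"jaw":8,"x":0,"y":0,"z":0,"ax":0,"ay":0,"az":0},{"jaw":8,"x":0,"y":0,"z":0,"ax":0,"ay":0,"az":0}]}}

```text
t: 17.4
tcp_pos: [0.5508, -0.0325, 0.1564]
eef_rot: [-0.0, 0.648, 0.762, -0.0]
force: [-1.1, 0.3, -3.4]
grip_width: 0.0136
finger_force: 45.0
```

Run:
```python
from h import *
yg=1.735;u=np.array([np.cos(yg),np.sin(yg)])
go(*(np.array([.560,-.080])+.050*u),.101,yg)
```

```text
t 17.4 tcp [ 0.5508 -0.0325  0.1564] head 1.7323 shift [0.068 0.053 2.215] az -0.026 tilt [-0.006  0.001 -0.   ] F [-1.13  0.29 -3.38] w 0.0136
```

{"method": "apply_moves", "body": {"commands": [{"jaw":8,"x":0.07,"y":0.05,"z":0.2,"ax":0,"ay":0,"az":-0.03},{"jaw":8,"x":0,"y":0,"z":0.4,"ax":0,"ay":0,"az":0},{"jaw":8,"x":0,"y":0,"z":0.5,"ax":0,"ay":0,"az":0},{"jaw":8,"x":0,"y":0,"z":0.5,"ax":0,"ay":0,"az":0},{"jaw":8,"x":0,"y":0,"z":0.4,"ax":0,"ay":0,"az":0},{"jaw":8,"x":0,"y":0,"z":0.2,"ax":0,"ay":0,"az":0},{"jaw":8,"x":0,"y":0,"z":0.05,"ax":0,"ay":0,"az":0},{"jaw":8,"x":0,"y":0,"z":0,"ax":0,"ay":0,"az":0},{"jaw":8,"x":0,"y":0,"z":0,"ax":0,"ay":0,"az":0}]}}

```text
t: 18.3
tcp_pos: [0.5526, -0.0299, 0.1008]
eef_rot: [0.0, 0.646, 0.763, 0.0]
force: [0.5, -0.0, -2.9]
grip_width: 0.0137
finger_force: 45.0
```

Run:
```python
from h import *
yg=1.735;u=np.array([np.cos(yg),np.sin(yg)])
go(*(np.array([.560,-.080])+.042*u),.0958,yg)
```

```text
t 18.3 tcp [ 0.5526 -0.0299  0.1008] head 1.7361 shift [-0.344 -0.034  0.198] az 0.01 tilt [0.007 0.002 0.   ] F [ 0.49 -0.04 -2.94] w 0.0137
```

{"method": "apply_moves", "body": {"commands": [{"jaw":8,"x":0,"y":-0.02,"z":0.07,"ax":0,"ay":0,"az":0},{"jaw":8,"x":-0.14,"y":0,"z":0,"ax":0,"ay":0,"az":0},{"jaw":8,"x":-0.1,"y":0,"z":0,"ax":0,"ay":0,"az":0},{"jaw":8,"x":-0.02,"y":0,"z":0,"ax":0,"ay":0,"az":0},{"jaw":8,"x":0,"y":0,"z":0,"ax":0,"ay":0,"az":0},{"jaw":8,"x":0,"y":0,"z":0,"ax":0,"ay":0,"az":0}]}}

```text
t: 18.9
tcp_pos: [0.5527, -0.0365, 0.0986]
eef_rot: [-0.0, 0.646, 0.763, 0.0]
force: [-0.1, -0.0, -2.6]
grip_width: 0.014
finger_force: 45.0
```

{"method": "apply_moves", "body": {"commands": [{"jaw":8,"x":-0.02,"y":0,"z":0,"ax":0,"ay":0,"az":0},{"jaw":8,"x":0,"y":0,"z":0,"ax":0,"ay":0,"az":0}]}}

```text
t: 19.1
tcp_pos: [0.5529, -0.0369, 0.0986]
eef_rot: [0.0, 0.646, 0.763, 0.0]
force: [0.2, 0.7, -2.7]
grip_width: 0.0137
finger_force: 45.0
```

{"method": "apply_moves", "body": {"commands": [{"jaw":8,"x":-0.02,"y":0,"z":0,"ax":0,"ay":0,"az":0},{"jaw":8,"x":0,"y":0,"z":0,"ax":0,"ay":0,"az":0}]}}

```text
t: 19.3
tcp_pos: [0.5529, -0.0374, 0.0986]
eef_rot: [0.0, 0.646, 0.763, -0.0]
force: [-0.4, 0.6, -3.0]
grip_width: 0.0139
finger_force: 45.0
```

{"method": "apply_moves", "body": {"commands": [{"jaw":8,"x":-0.02,"y":0,"z":0,"ax":0,"ay":0,"az":0},{"jaw":8,"x":0,"y":0,"z":0,"ax":0,"ay":0,"az":0}]}}

```text
t: 19.5
tcp_pos: [0.553, -0.0379, 0.0986]
eef_rot: [0.0, 0.646, 0.763, 0.0]
force: [0.8, 0.4, -3.3]
grip_width: 0.0135
finger_force: 45.0
```

{"method": "apply_moves", "body": {"commands": [{"jaw":8,"x":-0.02,"y":0,"z":0,"ax":0,"ay":0,"az":0},{"jaw":8,"x":0,"y":0,"z":0,"ax":0,"ay":0,"az":0}]}}

```text
t: 19.7
tcp_pos: [0.5531, -0.0385, 0.0986]
eef_rot: [0.0, 0.646, 0.763, 0.0]
force: [0.1, -0.5, -2.4]
grip_width: 0.0137
finger_force: 45.0
```

{"method": "apply_moves", "body": {"commands": [{"jaw":8,"x":-0.02,"y":0,"z":0,"ax":0,"ay":0,"az":0},{"jaw":8,"x":0,"y":0,"z":0,"ax":0,"ay":0,"az":0}]}}

```text
t: 19.9
tcp_pos: [0.5532, -0.039, 0.0986]
eef_rot: [0.0, 0.646, 0.763, -0.0]
force: [-0.2, 0.0, -3.5]
grip_width: 0.0135
finger_force: 45.0
```

Run:
```python
from h import *
print(monitor.state()["force"],monitor.state()["wrist_torque"])
t=vision.snapshot("top");s=vision.snapshot("side")
f=lambda im,u,v:cv2.resize(im[v-36:v+36,u-48:u+48],(400,300),interpolation=cv2.INTER_CUBIC)
cv2.imwrite("pics/o2.png",np.hstack([f(t,340,195),f(s,304,240)]))
```

```text
[-0.15277708  0.03370078 -3.4801113 ] [-0.10027211  0.03506742 -0.01537122]
```

View pics/o2.png

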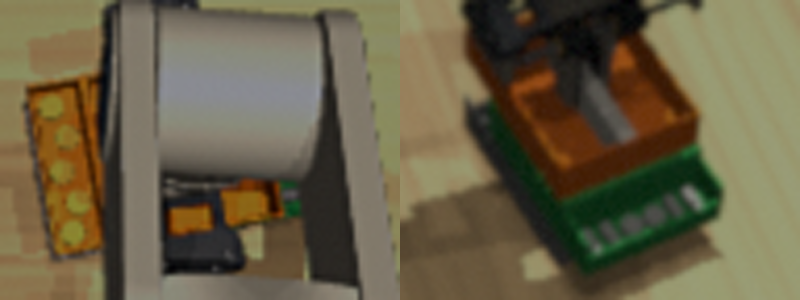

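The side crop shows orange level, its back wall at the green lip (about (600,190)), with the bolt pocket open. One more half-millimetre, then lowering.

{"method": "apply_moves", "body": {"commands": [{"jaw":8,"x":-0.02,"y":0,"z":0,"ax":0,"ay":0,"az":0},{"jaw":8,"x":0,"y":0,"z":0,"ax":0,"ay":0,"az":0}]}}

```text
t: 20.2
tcp_pos: [0.5532, -0.0394, 0.0986]
eef_rot: [0.0, 0.646, 0.763, -0.0]
force: [-0.1, 0.6, -3.1]
grip_width: 0.0138
finger_force: 45.0
```

{"method": "apply_moves", "body": {"commands": [{"jaw":8,"x":0,"y":0,"z":0.05,"ax":0,"ay":0,"az":0},{"jaw":8,"x":0,"y":0,"z":0.03,"ax":0,"ay":0,"az":0},{"jaw":8,"x":0,"y":0,"z":0,"ax":0,"ay":0,"az":0}]}}

```text
t: 20.5
tcp_pos: [0.5531, -0.0394, 0.0964]
eef_rot: [-0.0, 0.646, 0.763, -0.0]
force: [-0.7, -0.0, -3.6]
grip_width: 0.0138
finger_force: 45.0
```

{"method": "apply_moves", "body": {"commands": [{"jaw":8,"x":0,"y":0,"z":0.03,"ax":0,"ay":0,"az":0},{"jaw":8,"x":0,"y":0,"z":0,"ax":0,"ay":0,"az":0}]}}

```text
t: 20.7
tcp_pos: [0.5533, -0.0394, 0.0958]
eef_rot: [0.0, 0.646, 0.763, -0.0]
force: [0.1, 0.1, -2.5]
grip_width: 0.014
finger_force: 45.0
```

{"method": "apply_moves", "body": {"commands": [{"jaw":8,"x":0,"y":0,"z":0.02,"ax":0,"ay":0,"az":0},{"jaw":8,"x":0,"y":0,"z":0,"ax":0,"ay":0,"az":0}]}}

```text
t: 20.9
tcp_pos: [0.5533, -0.0394, 0.0958]
eef_rot: [0.0, 0.646, 0.763, 0.0]
force: [-1.9, 1.0, 3.6]
grip_width: 0.0142
finger_force: 45.0
```

On the rim at the expected height. Releasing, rising, and moving aside to look.

{"method": "apply_moves", "body": {"commands": [{"jaw":20,"x":0,"y":0,"z":0,"ax":0,"ay":0,"az":0},{"jaw":45,"x":0,"y":0,"z":0,"ax":0,"ay":0,"az":0},{"jaw":45,"x":0,"y":0,"z":0,"ax":0,"ay":0,"az":0},{"jaw":45,"x":0,"y":0,"z":0,"ax":0,"ay":0,"az":0},{"jaw":45,"x":0,"y":0,"z":-0.4,"ax":0,"ay":0,"az":0},{"jaw":45,"x":0,"y":0,"z":-0.8,"ax":0,"ay":0,"az":0},{"jaw":45,"x":0,"y":0,"z":-0.9,"ax":0,"ay":0,"az":0},{"jaw":45,"x":0,"y":0,"z":-0.9,"ax":0,"ay":0,"az":0},{"jaw":45,"x":0,"y":0,"z":-0.9,"ax":0,"ay":0,"az":0},{"jaw":45,"x":0,"y":0,"z":-0.6,"ax":0,"ay":0,"az":0},{"jaw":45,"x":0,"y":0,"z":0,"ax":0,"ay":0,"az":0}]}}

```text
t: 22.0
tcp_pos: [0.5547, -0.0395, 0.2107]
eef_rot: [0.002, 0.646, 0.763, 0.001]
force: [-0.4, -0.1, -0.2]
grip_width: 0.0448
finger_force: 0.0
```

{"method": "apply_moves", "body": {"commands": [{"jaw":45,"x":0.5,"y":-0.3,"z":0,"ax":0,"ay":0,"az":0},{"jaw":45,"x":0.9,"y":-0.5,"z":0,"ax":0,"ay":0,"az":0},{"jaw":45,"x":0.9,"y":-0.5,"z":0,"ax":0,"ay":0,"az":0},{"jaw":45,"x":0.9,"y":-0.5,"z":0,"ax":0,"ay":0,"az":0},{"jaw":45,"x":0.9,"y":-0.5,"z":0,"ax":0,"ay":0,"az":0},{"jaw":45,"x":0.9,"y":-0.5,"z":0,"ax":0,"ay":0,"az":0},{"jaw":45,"x":0.9,"y":-0.5,"z":0,"ax":0,"ay":0,"az":0},{"jaw":45,"x":0.9,"y":0,"z":0,"ax":0,"ay":0,"az":0},{"jaw":45,"x":0.9,"y":0,"z":0,"ax":0,"ay":0,"az":0},{"jaw":45,"x":0.9,"y":0,"z":0,"ax":0,"ay":0,"az":0},{"jaw":45,"x":0.5,"y":0,"z":0,"ax":0,"ay":0,"az":0},{"jaw":45,"x":0,"y":0,"z":0,"ax":0,"ay":0,"az":0}]}}

```text
t: 23.2
tcp_pos: [0.4333, 0.1724, 0.2071]
eef_rot: [-0.0, 0.646, 0.764, -0.001]
force: [0.2, -0.1, -1.0]
grip_width: 0.0452
finger_force: 0.0
```

Run:
```python
from h import *
im={n:vision.snapshot(n) for n in CAL}
ct=proj("top",[.553,-.04,.11])[0];cs=proj("side",[.553,-.04,.11])[0];print(ct,cs)
m={"top":mask(im["top"],"orange",ct,40),"side":mask(im["side"],"orange",cs,45)}
for ns in(("top",),("side",),("top","side")):
    p,c=fit({n:m[n] for n in ns},[.553,-.04,1.735],.084);d=p[:2]-[.56,-.08];yb=-1.41
    print(ns,p.round(4),round(c,1),"in green frame",(d@[np.cos(yb),np.sin(yb)]).round(4),(d@[-np.sin(yb),np.cos(yb)]).round(4))
f=lambda im,u,v:cv2.resize(im[v-36:v+36,u-48:u+48],(400,300),interpolation=cv2.INTER_CUBIC)
cv2.imwrite("pics/end.png",np.hstack([f(im["top"],340,195),f(im["side"],304,240)]))
```

```text
[329.06394126 194.95141876] [299.27287117 223.97300335]
('top',) [ 0.5518 -0.0375  1.7286] 60.7 in green frame -0.0433 -0.0013
('side',) [ 0.5505 -0.0357  1.7365] 144.8 in green frame -0.0453 -0.0023
('top', 'side') [ 0.5516 -0.0376  1.7359] 214.8 in green frame -0.0432 -0.0015
```

View pics/end.png

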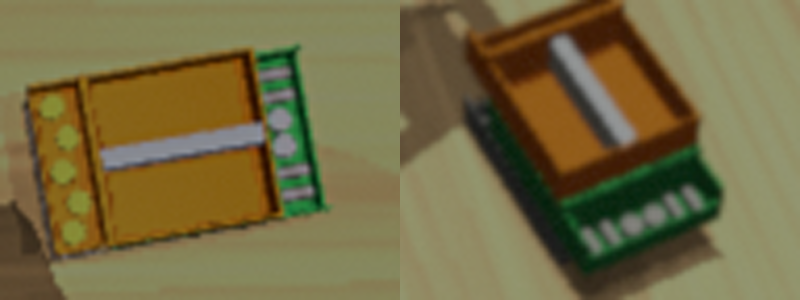

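The end picture shows orange in line on green, with the lip seam at (270,150) in the top crop, the bolt pocket open, and the stack level in the side crop. The estimated x is between -42 and -44 mm, inside the limits. Handing in.

```bash
python3 -c "
from workcell import manip
print(manip.close_job())"
```

```text
the job is handed in; nothing more can be done
None
```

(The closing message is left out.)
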